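Bring the wheel's valve round to the pump

ROBOT

A 6-joint arm with a two-finger parallel gripper is mounted at the origin on the work surface. World frame = base frame: x ahead of the robot, y to its left, z up, the work surface at z = 0. Lengths are in m, angles in rad, forces in N, time in s.
With the tool pointing down it reaches from about 0.35 to 0.85 m from the base axis. Payload 8.1 kg.
Tool frame: the origin (TCP) lies between the finger pads; the fingertips stand 25 mm ahead of it and the grasp point (between the pads) lies 6 mm ahead of it (robot.tip_extent is the distance from the TCP to the fingertips, in m); z points along the fingers, y is the direction in which the jaws open and shut (so a half turn about z gives the same grasp; the last joint's range is limited). The gripper opens to 93 mm and grips with 3 to 60 N. Pads are 15 mm wide; open, the fingers measure 128 mm over their backs; the gripper's body (75 mm by 188 mm) begins 65 mm behind the grasp point.
Start: joints at [-1.319, 0.13, 1.488, -0, 1.523, -0.085], TCP at [0.198, -0.566, 0.244] pointing down, gripper open.
Joint ranges: [-2.96, 2.96], [-0.89, 2.26], [0.02, 2.5], [-1.34, 4.48], [0, 2.73], [-2.66, 2.66]. Speed limits (rad/s): [2.39, 2.39, 2.79, 3.14, 3.14, 3.14].

INTERFACE

Orientations are given as a rotation vector (axis times angle).
In Python, from plant import robot gives the robot as it stands.
- The arm moves only by the tool drive_tool, never from a script. Its argument "increments" is a list of rows, each a list of 7 numbers: the closure, from 0 (fully open) to 1 (shut), then the shift along the world's x, y, z in units of 25 mm (1.0 is 25 mm), then the turn, a rotation vector about the world's x, y, z in rad. In form: [[gripper, dx, dy, dz, rx, ry, rz], ...]. A call has 1 to 20 rows; each row is the pose to reach, as a shift and turn from the pose commanded when the call began; what a row does not reach only later rows make up. A row lasts 1/12 s, in which the tool goes at most 41.7 mm and 7.16 degrees, less where a joint would pass 70% of its speed; a pose out of reach is approached as far as the arm can. A call with a gripper value outside its range is refused whole. The fingers move at their own pace and stop on an object; "squeeze" is the grip in N (left out, the last holds). Time passes only in rows, so rows that repeat a pose let the fingers close. It gives the time, the measured TCP pose, the force and the opening at its end, in the units of the state.
- robot.read_state(): the state, without advancing time (a new reading comes with each control period).
- robot.read_camera(name): name is "side" or "top"; returns a dict with "image" (384x512x3 uint8, red, green, blue), "fx", "fy", "cx", "cy" (pixels), "dist" ([k1, k2, p1, p2, k3] as OpenCV has them; the pictures are not rectified), "T" (4x4, takes a point from camera to world coordinates). Camera axes: x right, y down, z forward; pixel columns grow to the right and rows downward; lengths in m; the calibration is good to about 2 mm. A picture is of the moment at which its call begins. There is no depth.
- robot.close_job(): hands the job in, once; it reports no verdict.
The state is a dict: "t": time; "q": joint angles; "dq": joint speeds; "joint_torque": joint torques, N m; "tool_pos": TCP position; "orientation": TCP orientation; "force": force on the tool from outside, world axes, zero at the start; "wrist_torque": the same for the moment, N m; "opening": finger opening in m.
Only numpy, scipy, OpenCV 4.12 (cv2) and the standard library are available. Lean on these libraries where they do the work, as an engineer would, in place of code of your own. Each camera call takes 0.05 s, during which the arm holds its last target.

TASK

Turn the small bike wheel lying on the stand until its valve is in line with the nozzle of the yellow pump, ready for pumping. Turn it by pushing on the spokes with a finger, without pinching a spoke or lifting the wheel, and keep off the valve and the tyre. Leave the grip, the caliper and the tool case where they are.

Things in the scene. Friction and masses are not known exactly. Their poses are not given: they have to be found in the camera images.
- hub (a point): Centre of the top of the wheel's hub (radius 24 mm), on the wheel's vertical axis, 67 mm above the plank. The small child's-bike wheel lies flat on a low stand; it is a black tyre, a bare metal rim of inner radius 105 mm and five straight spokes 72 degrees apart. It only rests on its spindle: it turns, and would come up if lifted. Its axis does not move sideways.
- stand: Fixed steel stand under the wheel; origin on the wheel's axis at the plank. Dark base disc of radius 115 mm, 12 mm thick, post of radius 16 mm. Apart from this post nothing under the open spaces between the spokes stands higher than 12 mm. A spindle end stands 11 mm above the hub.
- wheel (a joint): Turn of the wheel, rad, growing anticlockwise seen from above; turns either way more than a full turn. It is the direction of the valve seen from the hub, minus the yaw of the stand. The bearing is stiff: some 3 to 4 N on a spoke 75 mm from the axis turns it, and it stops within a few degrees when no longer pushed.
- valve_foot (a point): Where the valve meets the rim, 105 mm from the wheel's axis, 54 mm above the plank. The valve (plain brass: a 10 mm long foot 18 mm across, then a stem 14 mm across) points from here 41 mm straight towards the hub, midway between two spokes.
- valve_stem: The valve itself; origin on the wheel's axis, 54 mm above the plank, its x axis points from the hub to the valve.
- pump_line (a point): The place for the valve's foot: the point of the rim, 105 mm from the wheel's axis and 54 mm above the plank, straight in front of the pump's nozzle.
- pump: Yellow hand pump fixed in a clip beside the wheel, top 66 mm above the plank. Origin on the wheel's axis at the plank, x points from there to the pump's head: an upright round piece 33 mm wide, 200 mm from the axis. From it a short black nozzle points straight at the hub (end 158 mm from the axis); the barrel, 28 mm thick with a black handle, lies square to that, reaching 178 mm along +y.
- tyre: The black tyre, 307 mm over the outside, from 30 to 74 mm above the plank; origin on the wheel's axis, 30 mm above the plank.
- grip: Bystander: black hard silicone handlebar grip standing on its 52 mm flange, 130 mm tall, loose; origin at the centre of its underside.
- caliper: Bystander: stainless brake caliper, about 108 x 54 x 36 mm, loose; origin at the centre of its underside.
- tool_case: Bystander: white plastic tool case, clip-on lid latched shut, about 120 x 174 x 55 mm, loose; origin at the centre of its underside.
- spoke0: Spoke, 36 degrees anticlockwise from the valve seen from above: bare metal bar 16 mm wide, 14 mm thick, reaching from the hub to the rim (18 to 108 mm from the axis). Origin on the wheel's axis at the height of the spoke's top face (59 mm above the plank); x points outwards along the spoke, z up.
- spoke1: Spoke, 108 degrees anticlockwise from the valve seen from above: bare metal bar 16 mm wide, 14 mm thick, reaching from the hub to the rim (18 to 108 mm from the axis). Origin on the wheel's axis at the height of the spoke's top face (59 mm above the plank); x points outwards along the spoke, z up.
- spoke2: Spoke, 180 degrees anticlockwise from the valve seen from above: bare metal bar 16 mm wide, 14 mm thick, reaching from the hub to the rim (18 to 108 mm from the axis). Origin on the wheel's axis at the height of the spoke's top face (59 mm above the plank); x points outwards along the spoke, z up.
- spoke3: Spoke, 252 degrees anticlockwise from the valve seen from above: bare metal bar 16 mm wide, 14 mm thick, reaching from the hub to the rim (18 to 108 mm from the axis). Origin on the wheel's axis at the height of the spoke's top face (59 mm above the plank); x points outwards along the spoke, z up.
- spoke4: Spoke, 324 degrees anticlockwise from the valve seen from above: bare metal bar 16 mm wide, 14 mm thick, reaching from the hub to the rim (18 to 108 mm from the axis). Origin on the wheel's axis at the height of the spoke's top face (59 mm above the plank); x points outwards along the spoke, z up.

How it is judged:
By the outcome, as a careful person would: the job done as asked, in the order asked, and still so for the second after the job is handed in, with the robot touching nothing.
It also fails if it takes over 51 s, if anything falls off the work surface, if the arm or the gripper's body presses on something with over 40 N, if the wrist force passes 120 N, or if a joint passes its speed limit or range.

## Working session

There is one attempt and no reset: what is moved stays moved. The work goes in short steps, Python scripts to look and compute and a tool call to move; the robot and the scene stay as the last step left them, time stands still between calls to the robot, and variables do not carry over. Pictures are saved under pics/ and viewed, and the job is handed in when it is done.

Besides the shell and the picture viewer there is one more tool, called after ">>>" by a JSON object that holds its "op" and its "data", one argument or row to a line. drive_tool: Moves the arm, as the interface text tells. Its arguments: {"type":"object","properties":{"increments":{"type":"array"},"squeeze":{"type":"number"}},"required":["increments"]}

```bash
mkdir -p pics; ls; python3 - <<'E'
from plant import robot
import cv2,numpy as np
s=robot.read_state();print({k:np.round(v,3) for k,v in s.items()})
for n in("top","side"):
    c=robot.read_camera(n);cv2.imwrite(f"pics/{n}0.png",c["image"][:,:,::-1])
    print(n,c["fx"],c["fy"],c["cx"],c["cy"],c["dist"]);print(np.round(c["T"],3))
E
```

```text
pics
{'t': np.float64(0.0), 'q': array([-1.319,  0.131,  1.489, -0.   ,  1.523, -0.085]), 'dq': array([ 0.002,  0.002, -0.002, -0.001,  0.001,  0.   ]), 'joint_torque': array([ 2.0000e-03, -5.5984e+01, -4.9176e+01,  7.7000e-02,  3.5000e-02,
       -0.0000e+00]), 'tool_pos': array([ 0.198, -0.566,  0.243]), 'orientation': array([-3.095, -0.526,  0.   ]), 'force': array([-0.668, -0.381,  0.183]), 'wrist_torque': array([ 0.013, -0.012, -0.025]), 'opening': np.float64(0.092)}
top 361.9508913942735 361.9508913942735 245.97550481807554 184.91328890636564 [0.03167396 0.         0.         0.         0.        ]
[[ 0.01  -0.997  0.083  0.413]
 [-1.    -0.008  0.015 -0.093]
 [-0.014 -0.083 -0.996  1.296]
 [ 0.     0.     0.     1.   ]]
side 413.9481842512414 413.9481842512414 256.7892904231747 190.55950053185987 [-0.01076272  0.          0.          0.          0.        ]
[[-0.691 -0.413  0.593 -0.246]
 [-0.723  0.405 -0.56   0.653]
 [-0.009 -0.816 -0.578  0.834]
 [ 0.     0.     0.     1.   ]]
```

View pics/top0.png

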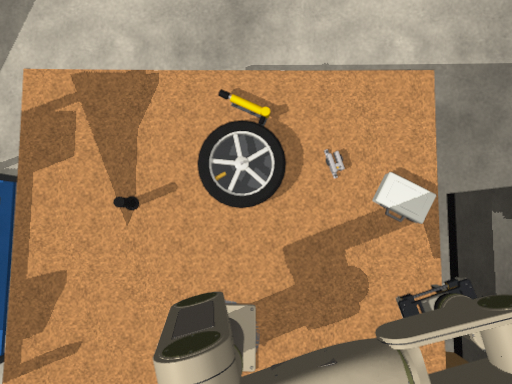

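View pics/side0.png

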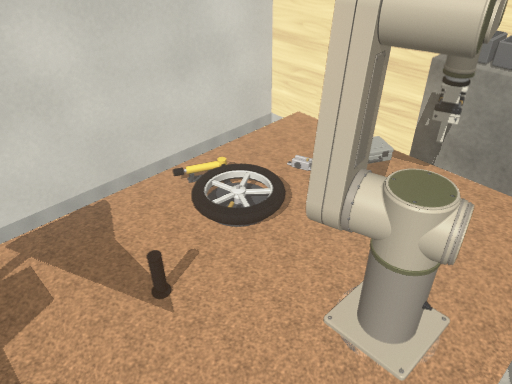

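```bash
cat > h.py <<'E'
from plant import robot
import cv2,numpy as np
def snap(n,name=None):
    c=robot.read_camera(n)
    if name: cv2.imwrite(f"pics/{name}.png",c["image"][:,:,::-1])
    return c
def K(c): return np.array([[c["fx"],0,c["cx"]],[0,c["fy"],c["cy"]],[0,0,1.]])
def ray(c,uv,z):
    p=cv2.undistortPoints(np.array(uv,float).reshape(-1,1,2),K(c),np.array(c["dist"]))[:,0]
    d=np.c_[p,np.ones(len(p))]@c["T"][:3,:3].T;o=c["T"][:3,3]
    return o+d*((z-o[2])/d[:,2])[:,None]
def proj(c,P):
    Ti=np.linalg.inv(c["T"]);return cv2.projectPoints(np.array(P,float).reshape(-1,1,3),cv2.Rodrigues(Ti[:3,:3])[0],Ti[:3,3],K(c),np.array(c["dist"]))[0][:,0]
def crop(c,name,x0,x1,y0,y1,s=6):
    cv2.imwrite(f"pics/{name}.png",cv2.resize(c["image"][y0:y1,x0:x1,::-1],None,fx=s,fy=s,interpolation=cv2.INTER_CUBIC))
def blobs(c,lo,hi,box):
    x0,x1,y0,y1=box
    hsv=cv2.cvtColor(c["image"],cv2.COLOR_RGB2HSV);m=cv2.inRange(hsv,lo,hi)
    k=np.zeros_like(m);k[y0:y1,x0:x1]=m[y0:y1,x0:x1];return k
E
python3 - <<'E'
from h import *
c=snap("top");crop(c,"tz",192,292,82,212,4.6) if 0 else crop(c,"tz",190,300,84,214,4.6)
s=snap("side");crop(s,"sz",165,295,145,230,6)
# hub estimate
im=c["image"];hsv=cv2.cvtColor(im,cv2.COLOR_RGB2HSV)
# yellow pump
m=blobs(c,(22,150,120),(35,255,255),(190,300,80,140));print("yellow",m.sum()//255)
m2=blobs(c,(8,100,80),(35,255,255),(215,265,140,190)) 
ys,xs=np.nonzero(m2);print("brass?",np.c_[xs,ys,hsv[ys,xs]][:60].tolist())
# tyre dark blob
d=blobs(c,(0,0,0),(180,255,60),(190,295,115,215))
cs=max(cv2.findContours(d,0,1)[0],key=cv2.contourArea);print("tyre",cv2.fitEllipse(cs))
E
```

```text
yellow 351
brass? [[222, 172, 19, 138, 118], [223, 172, 20, 171, 152], [224, 172, 21, 179, 177], [225, 172, 20, 148, 140], [220, 173, 20, 146, 126], [221, 173, 20, 168, 158], [222, 173, 20, 183, 180], [223, 173, 21, 190, 201], [224, 173, 21, 189, 211], [225, 173, 20, 168, 167], [218, 174, 19, 111, 94], [219, 174, 20, 158, 140], [220, 174, 21, 184, 180], [221, 174, 21, 192, 201], [222, 174, 21, 190, 208], [223, 174, 21, 190, 207], [224, 174, 21, 189, 197], [225, 174, 21, 168, 155], [217, 175, 19, 155, 127], [218, 175, 21, 181, 166], [219, 175, 21, 188, 194], [220, 175, 21, 188, 207], [221, 175, 21, 192, 207], [222, 175, 21, 190, 200], [223, 175, 21, 188, 182], [224, 175, 21, 180, 150], [225, 175, 19, 131, 105], [215, 176, 20, 150, 107], [216, 176, 20, 167, 128], [217, 176, 20, 183, 180], [218, 176, 21, 189, 209], [219, 176, 21, 189, 209], [220, 176, 21, 190, 201], [221, 176, 21, 191, 186], [222, 176, 21, 180, 154], [223, 176, 20, 148, 119], [215, 177, 21, 169, 128], [216, 177, 21, 190, 169], [217, 177, 21, 190, 187], [218, 177, 21, 191, 191], [219, 177, 21, 189, 188], [220, 177, 20, 178, 159], [221, 177, 19, 150, 126], [222, 177, 18, 104, 93], [215, 178, 20, 123, 145], [216, 178, 21, 190, 166], [217, 178, 21, 190, 169], [218, 178, 21, 188, 153], [219, 178, 20, 177, 134], [220, 178, 19, 125, 98], [216, 179, 20, 153, 145], [217, 179, 21, 185, 143], [218, 179, 20, 166, 120], [217, 180, 19, 121, 101]]
tyre ((241.77761840820312, 162.93124389648438), (85.13093566894531, 88.46401977539062), 31.32269859313965)
```

View pics/tz.png

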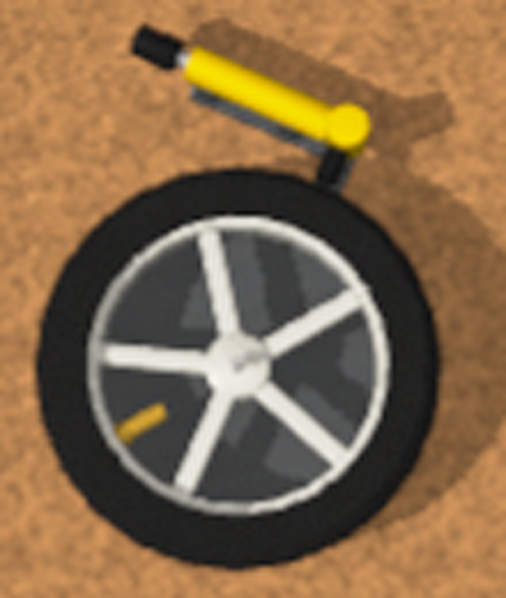

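View pics/sz.png

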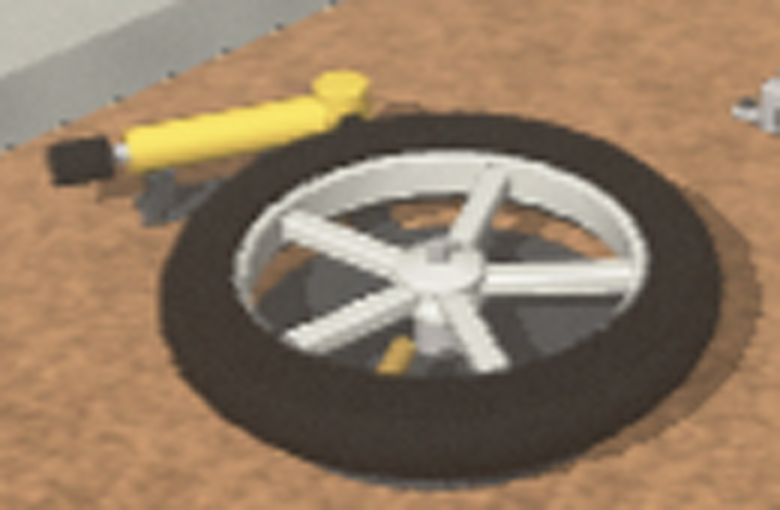

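```bash
cat >> h.py <<'E'
def wheel(c,hub0=None,verbose=True):
    """spoke lines at z=.059 -> hub, spoke directions; valve dir"""
    g=c["image"].astype(int)
    m=((g.min(2)>135)&((g.max(2)-g.min(2))<40)).astype(np.uint8)
    ys,xs=np.nonzero(m);P=ray(c,np.c_[xs,ys],.059)[:,:2]
    H=np.array(hub0)
    for it in range(8):
        d=P-H;r=np.hypot(*d.T);a=np.arctan2(d[:,1],d[:,0]);k=(r>.032)&(r<.092)
        ph=np.angle(np.exp(5j*a[k]).sum())/5
        A=[];b=[];out=[]
        for i in range(5):
            t=ph+i*2*np.pi/5
            q=P[k][np.abs(np.angle(np.exp(1j*(a[k]-t))))<.3]
            if len(q)<15: continue
            vx,vy,x0,y0=cv2.fitLine(q.astype(np.float32),cv2.DIST_HUBER,0,.001,.001).ravel()
            if vx*np.cos(t)+vy*np.sin(t)<0: vx,vy=-vx,-vy
            n=np.array([-vy,vx]);A.append(n);b.append(n@[x0,y0]);out.append((np.degrees(np.arctan2(vy,vx)),len(q)))
        H=np.linalg.lstsq(np.array(A),np.array(b),rcond=None)[0]
    bm=blobs(c,(15,100,85),(28,255,255),(0,512,0,384))
    ys,xs=np.nonzero(bm);B=ray(c,np.c_[xs,ys],.056)[:,:2]-H;r=np.hypot(*B.T);B=B[(r<.1)&(r>.06)]
    va=np.degrees(np.arctan2(*B.mean(0)[::-1])) if len(B) else None
    if verbose: print("hub",H.round(4),"spokes",[(round(x,1),n) for x,n in out],"phase",np.degrees(ph).round(2),"valve",va,len(B))
    return H,np.degrees(ph),va
E
python3 - <<'E'
from h import *
c=snap("top");h0=ray(c,[[241.8,163]],.059)[0,:2];print(h0)
H,ph,va=wheel(c,h0)
print("grip tyre c",ray(c,[[241.8,162.9]],.055))
m=blobs(c,(24,180,120),(35,255,255),(190,300,80,140));ys,xs=np.nonzero(m)
P=ray(c,np.c_[xs,ys],.066)[:,:2]-H
vx,vy,*_=cv2.fitLine(P.astype(np.float32),2,0,.001,.001).ravel();print("barrel dir",np.degrees(np.arctan2(vy,vx)))
# head: erode to isolate wide circle
u=cv2.resize(m,None,fx=8,fy=8,interpolation=cv2.INTER_CUBIC)
u=(u>127).astype(np.uint8)
D=cv2.distanceTransform(u,2,5);_,mx,_,loc=cv2.minMaxLoc(D);uv=((np.array(loc)+.5)/8-.5);print("head",uv,mx/8)
q=ray(c,[uv],.066)[0,:2]-H;print(q,np.hypot(*q),np.degrees(np.arctan2(q[1],q[0])))
for n in "top","side":
    cc=c if n=="top" else snap("side")
    print(n,proj(cc,[[*H,.059],[*H,.078]]))
E
```

```text
[ 0.59204564 -0.06029525]
hub [ 0.5917 -0.0572] spokes [(np.float32(12.8), 84), (np.float32(85.5), 85), (np.float32(157.6), 83), (np.float32(-130.9), 86), (np.float32(-59.2), 85)] phase 12.88 valve 121.1095743861807 49
grip tyre c [[ 0.5929719  -0.06018431  0.055     ]]
barrel dir 67.20065
head [264.8125 111.0625] 4.625
[ 0.18111462 -0.08104194] 0.1984195129995006 -24.106710471573425
top [[240.91201075 163.08140614]
 [240.75667368 162.28006716]]
side [[238.5881625  190.07779658]
 [238.38314882 185.25549774]]
```

```bash
python3 - <<'E'
from h import *
H=np.array([.5917,-.0572])
for n,box in(("top",(190,300,80,140)),("side",(170,240,145,185))):
    c=snap(n)
    h,s,v=cv2.split(cv2.cvtColor(c["image"],cv2.COLOR_RGB2HSV))
    for lo in ((23,150,90),(24,190,150)):
        m=blobs(c,lo,(35,255,255),box);ys,xs=np.nonzero(m)
        for z in(.052,.058):
            P=ray(c,np.c_[xs,ys],z)[:,:2]-H
            # pump frame guess
            a=np.radians(-23.5);X=P@[np.cos(a),np.sin(a)];Y=P@[-np.sin(a),np.cos(a)]
            k=(Y>.03)&(Y<.14);p=np.polyfit(Y[k],X[k],1)
            print(n,lo,z,k.sum(),"X at Y=0",p[1].round(4),"pump angle",-23.5-np.degrees(np.arctan(p[0])), "Yrange",Y.min().round(4),Y.max().round(4),"Xmax",X.max().round(4))
    # head circle on z=.066 : yellow pixels with Y<.012
    m=blobs(c,(23,150,90),(35,255,255),box);ys,xs=np.nonzero(m)
    P=ray(c,np.c_[xs,ys],.066)[:,:2]-H;print("head region yrange min",(P@[-np.sin(a),np.cos(a)]).min())
    e=proj(c,[[*(H+r*np.array([np.cos(t),np.sin(t)])),z] for t in np.radians([-22,-24,-26]) for r,z in((.158,.054),(.2,.066))])
    print(e.round(1).tolist())
E
```

```text
top (23, 150, 90) 0.052 227 X at Y=0 0.1977 pump angle -24.574785173872893 Yrange -0.0186 0.1295 Xmax 0.2188
top (23, 150, 90) 0.058 225 X at Y=0 0.1963 pump angle -24.402973047567052 Yrange -0.019 0.1284 Xmax 0.217
top (24, 190, 150) 0.052 207 X at Y=0 0.1977 pump angle -24.47738974919116 Yrange -0.0171 0.1281 Xmax 0.2188
top (24, 190, 150) 0.058 205 X at Y=0 0.1963 pump angle -24.285327628465485 Yrange -0.0176 0.1269 Xmax 0.217
head region yrange min -0.019543909438589694
[[258.3, 121.8], [263.0, 109.8], [259.8, 122.4], [264.9, 110.6], [261.2, 123.1], [266.7, 111.5]]
side (23, 150, 90) 0.052 33 X at Y=0 0.1881 pump angle -20.721676055781906 Yrange -0.018 0.1268 Xmax 0.2315
side (23, 150, 90) 0.058 34 X at Y=0 0.1778 pump angle -21.286756350930077 Yrange -0.0154 0.1283 Xmax 0.2216Traceback (most recent call last):
  File "<stdin>", line 9, in <module>
  File "h.py", line 9, in ray
    p=cv2.undistortPoints(np.array(uv,float).reshape(-1,1,2),K(c),np.array(c["dist"]))[:,0]
      ~~~~~~~~~~~~~~~~~~~^^^^^^^^^^^^^^^^^^^^^^^^^^^^^^^^^^^^^^^^^^^^^^^^^^^^^^^^^^^^^
cv2.error: OpenCV(4.12.0) /io/opencv/modules/calib3d/src/undistort.dispatch.cpp:347: error: (-215:Assertion failed) CV_IS_MAT(_src) && CV_IS_MAT(_dst) && (_src->rows == 1 || _src->cols == 1) && (_dst->rows == 1 || _dst->cols == 1) && _src->cols + _src->rows - 1 == _dst->rows + _dst->cols - 1 && (CV_MAT_TYPE(_src->type) == CV_32FC2 || CV_MAT_TYPE(_src->type) == CV_64FC2) && (CV_MAT_TYPE(_dst->type) == CV_32FC2 || CV_MAT_TYPE(_dst->type) == CV_64FC2) in function 'cvUndistortPointsInternal'
```

>>> {"op": "drive_tool", "data": {
  "increments": [
    [1,17.9,22,-2.5,0,0,1.466],
    [1,17.9,22,-2.5,0,0,1.466],
    [1,17.9,22,-2.5,0,0,1.466],
    [1,17.9,22,-2.5,0,0,1.466],
    [1,17.9,22,-2.5,0,0,1.466],
    [1,17.9,22,-2.5,0,0,1.466],
    [1,17.9,22,-2.5,0,0,1.466],
    [1,17.9,22,-2.5,0,0,1.466],
    [1,17.9,22,-2.5,0,0,1.466],
    [1,17.9,22,-2.5,0,0,1.466],
    [1,17.9,22,-2.5,0,0,1.466],
    [1,17.9,22,-2.5,0,0,1.466],
    [1,17.9,22,-2.5,0,0,1.466],
    [1,17.9,22,-2.5,0,0,1.466],
    [1,17.9,22,-2.5,0,0,1.466],
    [1,17.9,22,-2.5,0,0,1.466],
    [1,17.9,22,-2.5,0,0,1.466],
    [1,17.9,22,-2.5,0,0,1.466],
    [1,17.9,22,-2.5,0,0,1.466],
    [1,17.9,22,-2.5,0,0,1.466]
  ],
  "squeeze": 10
}}

```text
t: 2.07
tool_pos: [0.6456, -0.0163, 0.1808]
orientation: [-1.948, -2.464, 0.001]
force: [0.3, 0.8, -0.6]
opening: 0.0003
```

```bash
python3 - <<'E'
from h import *
from scipy.spatial.transform import Rotation as R
s=robot.read_state();M=R.from_rotvec(s["orientation"]).as_matrix();print(M.round(3),np.degrees(np.arctan2(M[1,1],M[0,1])),s["q"].round(2))
c=snap("top");crop(c,"t1",190,300,84,214,4.6)
c=snap("side");crop(c,"s1",165,295,105,230,4.6)
E
```

```text
[[-0.231  0.973 -0.001]
 [ 0.973  0.231 -0.   ]
 [-0.    -0.001 -1.   ]] 13.349418512254946 [-0.1   0.29  1.42 -0.    1.43 -0.34]
```

View pics/s1.png

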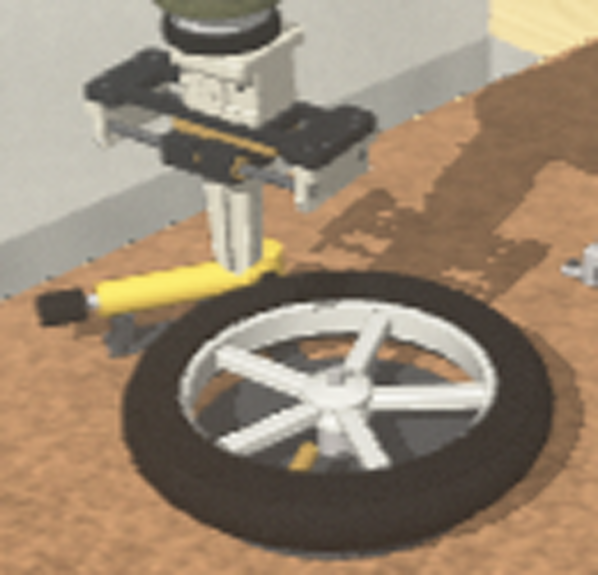

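View pics/t1.png

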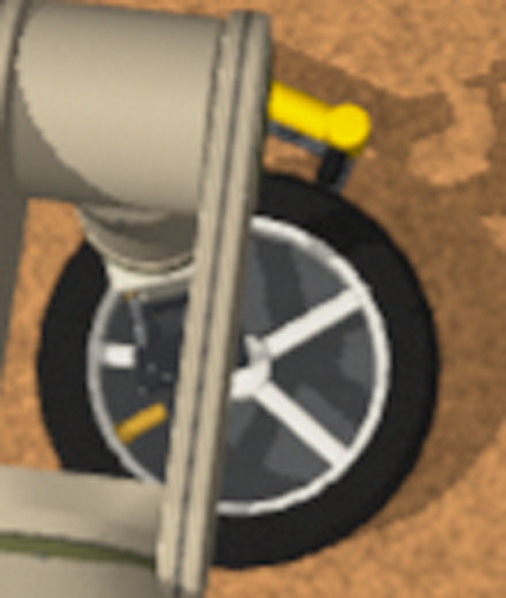

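>>> {"op": "drive_tool", "data": {
  "increments": [
    [1,0,0,-1,0,0,0],
    [1,0,0,-2,0,0,0],
    [1,0,0,-3,0,0,0],
    [1,0,0,-3.5,0,0,0],
    [1,0,0,-4,0,0,0],
    [1,0,0,-4.4,0,0,0],
    [1,0,0,-4.8,0,0,0],
    [1,0,0,-4.8,0,0,0]
  ]
}}

```text
t: 2.83
tool_pos: [0.6449, -0.0165, 0.0595]
orientation: [-1.949, -2.462, 0.002]
force: [-0.8, -0.5, -0.7]
opening: 0.0007
```

```bash
python3 - <<'E'
from h import *
c=snap("side");crop(c,"s2",165,295,105,230,4.6)
# planned push rows
H=np.array([.5917,-.0572]);p0=robot.read_state()["tool_pos"][:2]
def pose(psi,u=.062,w=.0155):
    a=np.radians(psi);return H+u*np.array([np.cos(a),np.sin(a)])+w*np.array([-np.sin(a),np.cos(a)])
for d in range(0,141,5):
    print(d,((pose(13.2-d)-np.array([.6456,-.0163]))/.025).round(2),np.round(-np.radians(d),3))
E
```

```text
0 [ 0.12 -0.47] -0.0
5 [ 0.21 -0.67] -0.087
10 [ 0.29 -0.88] -0.175
15 [ 0.34 -1.09] -0.262
20 [ 0.38 -1.31] -0.349
25 [ 0.4  -1.54] -0.436
30 [ 0.4  -1.76] -0.524
35 [ 0.38 -1.98] -0.611
40 [ 0.34 -2.2 ] -0.698
45 [ 0.28 -2.42] -0.785
50 [ 0.2  -2.63] -0.873
55 [ 0.11 -2.83] -0.96
60 [-0.01 -3.02] -1.047
65 [-0.14 -3.2 ] -1.134
70 [-0.28 -3.37] -1.222
75 [-0.44 -3.53] -1.309
80 [-0.61 -3.67] -1.396
85 [-0.79 -3.8 ] -1.484
90 [-0.99 -3.91] -1.571
95 [-1.19 -4.  ] -1.658
100 [-1.4  -4.08] -1.745
105 [-1.61 -4.13] -1.833
110 [-1.83 -4.17] -1.92
115 [-2.06 -4.19] -2.007
120 [-2.28 -4.19] -2.094
125 [-2.5  -4.17] -2.182
130 [-2.72 -4.13] -2.269
135 [-2.94 -4.07] -2.356
140 [-3.15 -3.99] -2.443
```

View pics/s2.png

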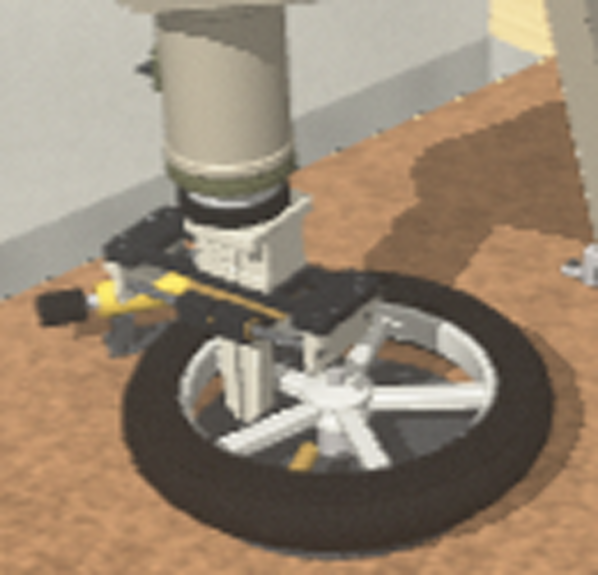

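>>> {"op": "drive_tool", "data": {
  "increments": [
    [1,0.06,-0.25,0,0,0,0],
    [1,0.12,-0.47,0,0,0,0],
    [1,0.17,-0.57,0,0,0,-0.044],
    [1,0.21,-0.67,0,0,0,-0.087],
    [1,0.25,-0.77,0,0,0,-0.131],
    [1,0.29,-0.88,0,0,0,-0.175],
    [1,0.32,-0.98,0,0,0,-0.218],
    [1,0.34,-1.09,0,0,0,-0.262],
    [1,0.36,-1.2,0,0,0,-0.305],
    [1,0.38,-1.31,0,0,0,-0.349],
    [1,0.39,-1.42,0,0,0,-0.393],
    [1,0.4,-1.54,0,0,0,-0.436],
    [1,0.4,-1.65,0,0,0,-0.48],
    [1,0.4,-1.76,0,0,0,-0.524],
    [1,0.39,-1.87,0,0,0,-0.567],
    [1,0.38,-1.98,0,0,0,-0.611]
  ]
}}

```text
t: 4.22
tool_pos: [0.6562, -0.0654, 0.0624]
orientation: [-2.602, -1.761, -0.003]
force: [-0.9, 5.2, 0.9]
opening: 0.0004
```

```bash
python3 - <<'E'
from h import *
print(robot.read_state()["force"])
c=snap("side");crop(c,"s3",165,295,105,230,4.6)
E
```

```text
[-0.93106437  5.16421764  0.94278632]
```

View pics/s3.png

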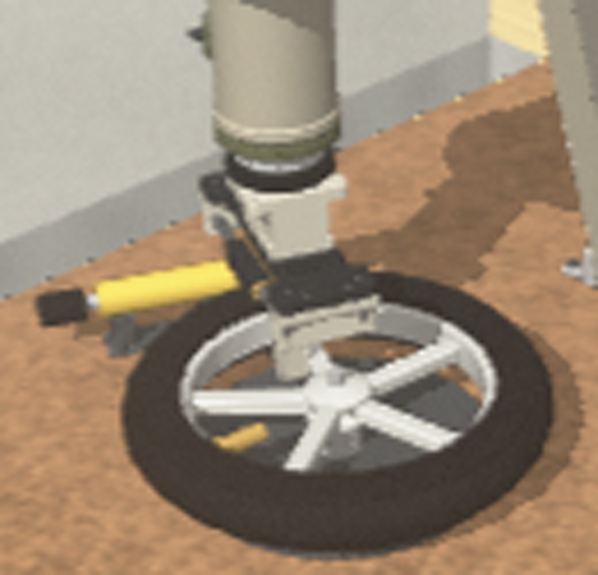

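>>> {"op": "drive_tool", "data": {
  "increments": [
    [1,-0.04,-0.22,0,0,0,-0.087],
    [1,-0.1,-0.44,0,0,0,-0.175],
    [1,-0.18,-0.65,0,0,0,-0.262],
    [1,-0.27,-0.85,0,0,0,-0.349],
    [1,-0.39,-1.04,0,0,0,-0.436],
    [1,-0.52,-1.22,0,0,0,-0.524],
    [1,-0.66,-1.39,0,0,0,-0.611],
    [1,-0.82,-1.55,0,0,0,-0.698],
    [1,-0.99,-1.69,0,0,0,-0.785],
    [1,-1.17,-1.82,0,0,0,-0.873],
    [1,-1.37,-1.93,0,0,0,-0.96],
    [1,-1.57,-2.02,0,0,0,-1.047],
    [1,-1.78,-2.1,0,0,0,-1.134],
    [1,-1.99,-2.15,0,0,0,-1.222],
    [1,-2.21,-2.19,0,0,0,-1.309],
    [1,-2.32,-2.2,0,0,0,-1.353],
    [1,-2.44,-2.21,0,0,0,-1.396],
    [1,-2.44,-2.21,0,0,0,-1.396]
  ]
}}

```text
t: 5.77
tool_pos: [0.5954, -0.1217, 0.0626]
orientation: [3.125, -0.322, 0.005]
force: [2.7, 0.2, 1.0]
opening: 0.0007
```

```bash
python3 - <<'E'
from h import *
s=robot.read_state();print(s["force"],s["q"].round(2),s["t"])
c=snap("side");crop(c,"s4",165,295,105,230,4.6)
c=snap("top");crop(c,"t4",190,300,84,214,4.6)
E
```

```text
[2.731637   0.22692901 0.97478998] [-0.29  0.3   1.63  0.    1.2   1.49] 5.7667
```

View pics/s4.png

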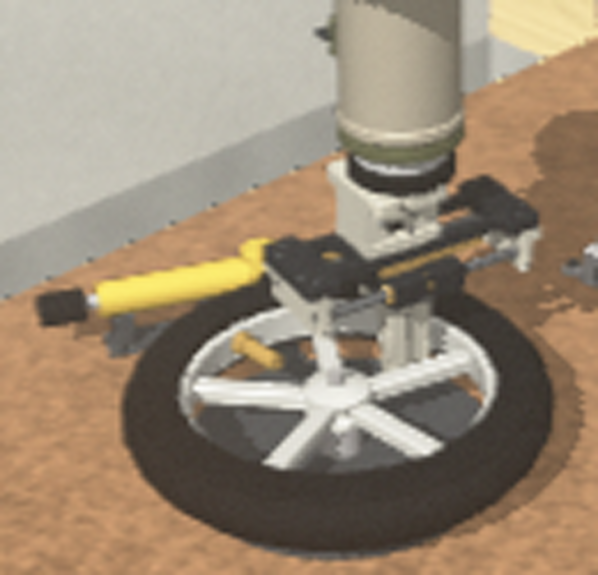

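View pics/t4.png

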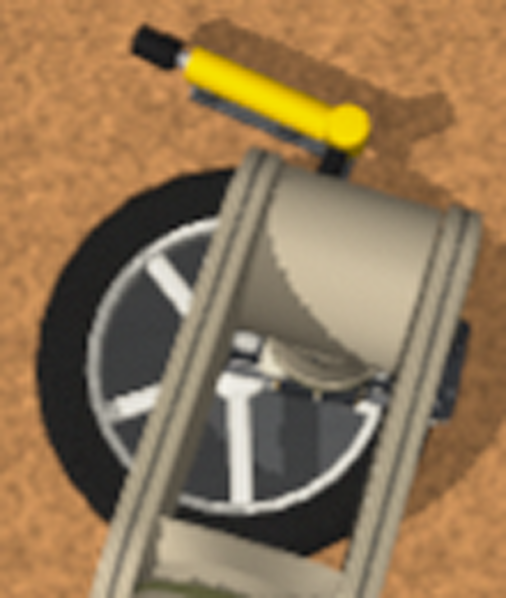

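>>> {"op": "drive_tool", "data": {
  "increments": [
    [1,-0.11,0,0,0,0,-0.044],
    [1,-0.22,0,0,0,0,-0.087],
    [1,-0.33,0.01,0,0,0,-0.131],
    [1,-0.44,0.02,0,0,0,-0.175],
    [1,-0.55,0.04,0,0,0,-0.218],
    [1,-0.66,0.06,0,0,0,-0.262],
    [1,-0.77,0.09,0,0,0,-0.305],
    [1,-0.88,0.12,0,0,0,-0.349],
    [1,-0.98,0.16,0,0,0,-0.393],
    [1,-1.04,0.18,0,0,0,-0.415],
    [1,-1.09,0.2,0,0,0,-0.436],
    [1,-1.09,0.2,0,0,0,-0.436],
    [1,-0.69,-0.1,0,0,0,-0.436],
    [1,-0.69,-0.1,0,0,0,-0.436]
  ]
}}

```text
t: 7.03
tool_pos: [0.5772, -0.1243, 0.061]
orientation: [2.982, -0.987, -0.001]
force: [0.5, -0.3, 0.4]
opening: 0.0006
```

>>> {"op": "drive_tool", "data": {
  "increments": [
    [1,0,0,1.5,0,0,0],
    [1,0,0,3,0,0,0],
    [1,0,0,4.5,0,0,0],
    [1,-0.5,-1,5,0,0,0],
    [1,-1,-2.5,5,0,0,0],
    [1,-1.5,-4,5,0,0,0],
    [1,-2,-5.5,5,0,0,0],
    [1,-2,-7,5,0,0,0],
    [1,-2,-8,5,0,0,0],
    [1,-2,-8,5,0,0,0]
  ]
}}

```text
t: 7.87
tool_pos: [0.525, -0.3279, 0.1853]
orientation: [2.979, -0.993, -0.003]
force: [1.2, 0.2, -0.3]
opening: 0.0001
```

```bash
python3 - <<'E'
from h import *
s=robot.read_state();print(s["force"],s["q"].round(2),s["t"],s["tool_pos"])
c=snap("top","t5f");crop(c,"t5",190,300,84,214,4.6)
wheel(c,[.5917,-.0572])
E
```

```text
[ 1.1577958   0.16441888 -0.27050862] [-0.64  0.21  1.5  -0.    1.43  1.57] 7.8667 [ 0.52498364 -0.32790188  0.18525026]
hub [ 0.5919 -0.0575] spokes [(np.float32(14.7), 85), (np.float32(86.1), 84), (np.float32(158.4), 84), (np.float32(-129.8), 84), (np.float32(-58.8), 82)] phase 13.95 valve -22.243834939052554 50
```

View pics/t5.png

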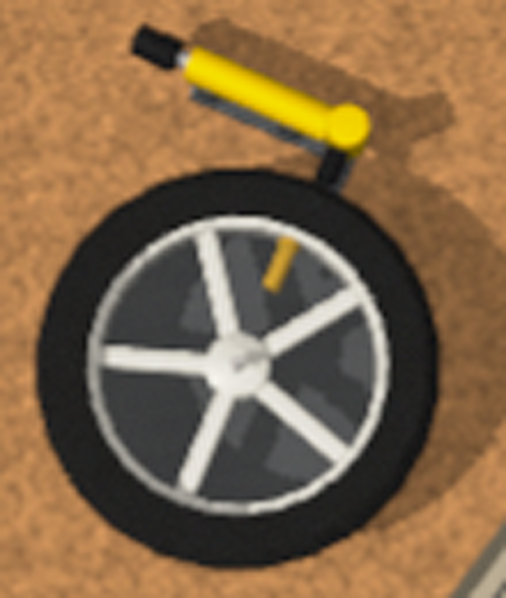

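```bash
python3 - <<'E'
from h import *
c=snap("top");crop(c,"n1",240,285,95,135,14)
s=snap("side");crop(s,"n2",195,245,145,180,14)
H=np.array([.5918,-.0574])
for a in(-23,-25,-27):
    u=np.array([np.cos(np.radians(a)),np.sin(np.radians(a))])
    pts=[[*(H+r*u),z] for r,z in((.158,.054),(.183,.054),(.2,.066))]
    for n,cc,o,in(("t",c,(240,95)),("s",s,(195,145))): print(a,n,((proj(cc,pts)-o+.5)*14).round(0).tolist())
E
```

```text
-23 t [[275.0, 386.0], [315.0, 295.0], [343.0, 220.0]]
-23 s [[418.0, 318.0], [390.0, 270.0], [368.0, 198.0]]
-25 t [[295.0, 395.0], [338.0, 305.0], [369.0, 231.0]]
-25 s [[439.0, 314.0], [414.0, 266.0], [394.0, 193.0]]
-27 t [[315.0, 404.0], [361.0, 317.0], [394.0, 243.0]]
-27 s [[460.0, 311.0], [438.0, 261.0], [420.0, 189.0]]
```

View pics/n1.png

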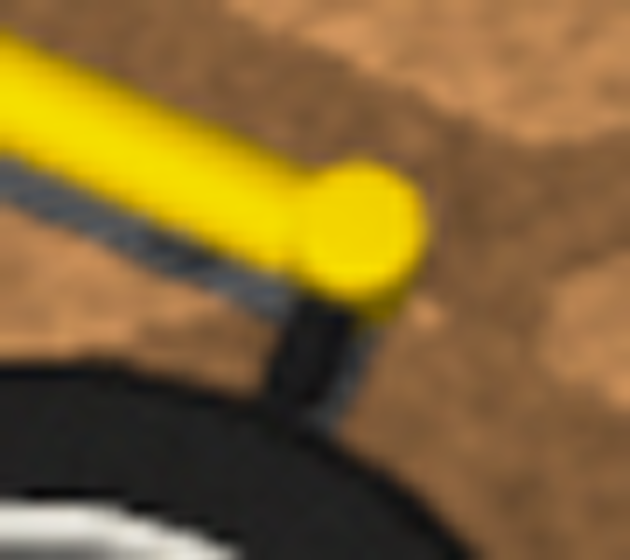

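View pics/n2.png

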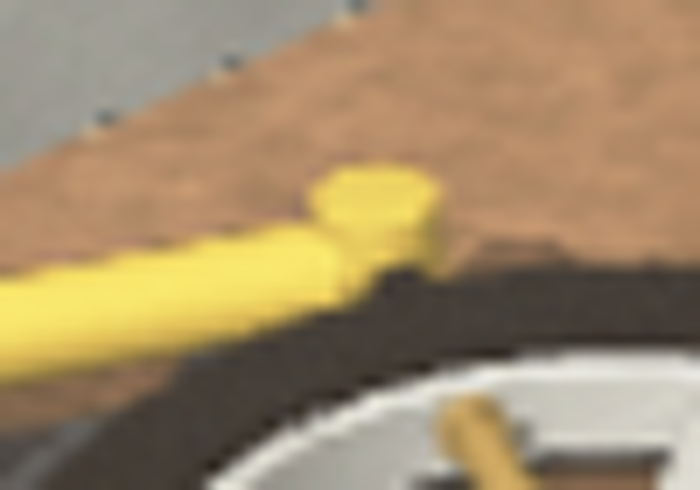

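>>> {"op": "drive_tool", "data": {
  "increments": [
    [1,0,2,0,0,0,0],
    [1,1,5,0,0,0,0],
    [1,2,7,0,0,0,0],
    [1,2,8,0,0,0,0],
    [1,2,8,0,0,0,0],
    [1,2,8,-1,0,0,0],
    [1,2,8,-2,0,0,0],
    [1,2,8,-3,0,0,0],
    [1,2,8,-4,0,0,0],
    [1,2,8,-5,0,0,-0.04],
    [1,2,8,-5,0,0,-0.04]
  ]
}}

```text
t: 8.93
tool_pos: [0.5725, -0.1204, 0.0551]
orientation: [2.962, -1.047, -0.016]
force: [-0.8, -0.1, -1.1]
opening: 0.0006
```

```bash
cat >> h.py <<'E'
def sidevalve(s):
    m=blobs(s,(12,90,80),(24,255,255),(205,250,160,192))
    n,l,st,ce=cv2.connectedComponentsWithStats(m)
    i=1+st[1:,4].argmax();return ce[i],st[i]
E
python3 - <<'E'
from h import *
s=snap("side","s6f");crop(s,"s6",185,265,145,205,9)
print(robot.read_state()["force"],sidevalve(s))
H=np.array([.5918,-.0574])
for a in(-22,-24,-26):
    u=np.array([np.cos(np.radians(a)),np.sin(np.radians(a))])
    print(a,proj(s,[[*(H+r*u),.054] for r in(.067,.085,.1)]).round(2).tolist())
E
```

```text
[-0.37562519 -0.23678133 -0.47538934] (array([214.42857143, 164.2       ]), array([205, 160,  23,  13, 105], dtype=int32))
-22 [[231.97, 180.67], [230.26, 177.94], [228.85, 175.71]]
-24 [[232.63, 180.53], [231.09, 177.76], [229.82, 175.5]]
-26 [[233.3, 180.4], [231.93, 177.6], [230.8, 175.32]]
```

View pics/s6.png

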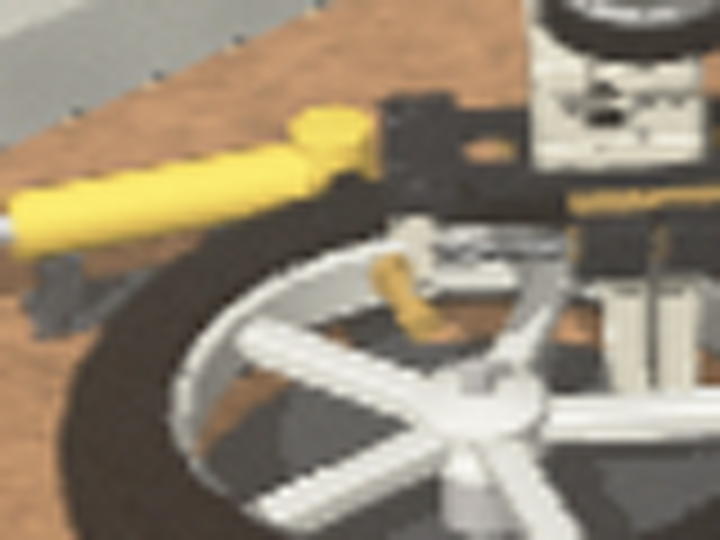

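>>> {"op": "drive_tool", "data": {
  "increments": [
    [1,-0.15,0.11,0.1,0,0,0],
    [1,-0.3,0.22,0.1,0,0,0],
    [1,-0.36,0.26,0.1,0,0,0],
    [1,-0.4,0.29,0.1,0,0,0],
    [1,-0.42,0.3,0.1,0,0,0],
    [1,-0.44,0.31,0.1,0,0,0],
    [1,-0.46,0.32,0.1,0,0,0],
    [1,-0.47,0.33,0.1,0,0,0],
    [1,-0.48,0.335,0.1,0,0,0],
    [1,-0.49,0.34,0.1,0,0,0],
    [1,-0.49,0.34,0.1,0,0,0]
  ]
}}

```text
t: 9.9
tool_pos: [0.565, -0.1153, 0.0638]
orientation: [2.961, -1.048, 0.001]
force: [2.8, -2.0, 2.6]
opening: 0.0004
```

>>> {"op": "drive_tool", "data": {
  "increments": [
    [1,0.2,-0.15,0,0,0,0],
    [1,0.4,-0.3,0,0,0,0],
    [1,0.4,-0.3,0,0,0,0],
    [1,0.4,-0.3,1.5,0,0,0],
    [1,0.4,-0.3,3,0,0,0],
    [1,0.4,-0.3,4.5,0,0,0],
    [1,0,-1,5,0,0,0],
    [1,-0.5,-2.5,5,0,0,0],
    [1,-1,-4,5,0,0,0],
    [1,-1.5,-5.5,5,0,0,0],
    [1,-1.5,-7,5,0,0,0],
    [1,-1.5,-8,5,0,0,0],
    [1,-1.5,-8,5,0,0,0]
  ]
}}

```text
t: 10.98
tool_pos: [0.5258, -0.3196, 0.1878]
orientation: [2.958, -1.054, -0.002]
force: [0.4, -0.7, -0.4]
opening: 0.0001
```

```bash
python3 - <<'E'
from h import *
for i in range(3):
    c=snap("top","t7f" if i==0 else None)
    wheel(c,[.5917,-.0572])
crop(c,"t7",190,300,84,214,4.6)
print(robot.read_state()["t"])
E
```

```text
hub [ 0.5914 -0.0586] spokes [(np.float32(12.6), 85), (np.float32(83.2), 85), (np.float32(154.6), 85), (np.float32(-133.0), 84), (np.float32(-60.3), 84)] phase 11.37 valve -23.908307886150876 50
hub [ 0.5913 -0.0585] spokes [(np.float32(12.6), 85), (np.float32(82.6), 87), (np.float32(154.6), 85), (np.float32(-133.1), 84), (np.float32(-60.7), 83)] phase 11.47 valve -23.81939221488174 51
hub [ 0.5915 -0.0573] spokes [(np.float32(11.5), 84), (np.float32(82.7), 85), (np.float32(155.2), 84), (np.float32(-132.2), 83), (np.float32(-62.1), 84)] phase 11.38 valve -24.750164668721375 50
11.1333
```

View pics/t7.png

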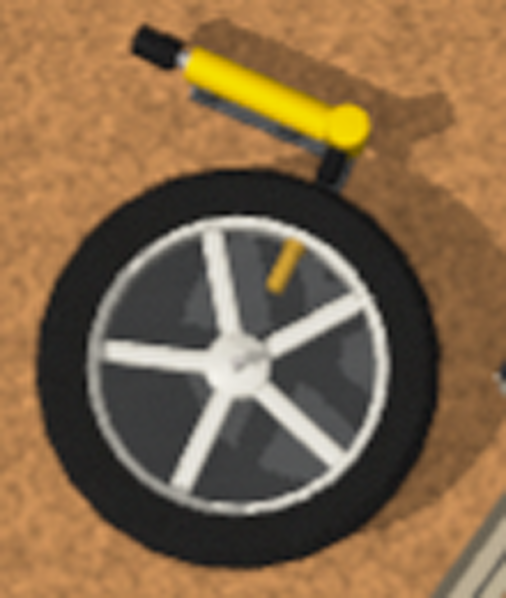

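```bash
python3 - <<'E'
from h import *
V=[];S=[];D=[];Bd=[]
for i in range(6):
    c=snap("top");Hh,ph,va=wheel(c,[.5917,-.0572],False);H=np.array([.5916,-.0576])
    bm=blobs(c,(15,100,85),(28,255,255),(240,270,125,155));ys,xs=np.nonzero(bm)
    w=c["image"][ys,xs,0].astype(float)
    B=ray(c,np.c_[xs,ys],.056)[:,:2]-H;r=np.hypot(*B.T);k=(r<.1)&(r>.06)
    mb=np.average(B[k],axis=0,weights=w[k]);V.append(np.degrees(np.arctan2(mb[1],mb[0])));S.append((ph+36)%72-36+0)
    m=blobs(c,(22,130,80),(35,255,255),(190,300,80,140));u=(cv2.resize(m,None,fx=8,fy=8,interpolation=cv2.INTER_CUBIC)>127).astype(np.uint8)
    _,mx,_,loc=cv2.minMaxLoc(cv2.distanceTransform(u,2,5));q=ray(c,[(np.array(loc)+.5)/8-.5],.066)[0,:2]-H
    D.append([np.degrees(np.arctan2(q[1],q[0])),np.hypot(*q)])
    ys,xs=np.nonzero(m);P=ray(c,np.c_[xs,ys],.054)[:,:2]-H;a=np.radians(-24.4)
    X=P@[np.cos(a),np.sin(a)];Y=P@[-np.sin(a),np.cos(a)];k=(Y>.03)&(Y<.12);Bd.append(-24.4-np.degrees(np.arctan(np.polyfit(Y[k],X[k],1)[0])))
for n,x in(("valve",V),("spokephase",S),("head",D),("barrel",Bd)):print(n,np.mean(x,0),np.std(x,0))
E
```

```text
valve -24.406942803618918 0.029004090361357475
spokephase 11.421055267414824 0.05951477744013863
head [-23.92817325   0.19732963] [5.72483304e-02 8.86326600e-05]
barrel -24.263636355750364 0.026756072474400483
```

```bash
python3 -c "
from plant import robot
print(robot.read_state()['t']);print(robot.close_job())"
```

```text
11.4333
the job is handed in; nothing more can be done
None
```

The wheel is turned about 145° clockwise and its valve now lines up with the pump nozzle to within about 0.5°, the limit of what I could measure. I handed the job in at 11.4 s.

- **How:** I put the closed fingers down between two spokes, away from the valve, and pushed one spoke round from the side. After a check with the arm lifted away, a second slow push added the last 2–3°. Forces stayed around 5 N or less at every reading.
- **Last check, from the top camera with the arm clear:**

| What | Estimate from | Direction from the hub |
|---|---|---|
| Valve | brass blob | −24.4° |
| Valve | spokes | −24.6° |
| Pump | barrel | −24.3° |
| Pump | head | −23.9° |

- **Disagreements:** single-frame valve readings varied from −23.8° to −24.75°. The side view was too coarse to confirm the angle, at about 0.4 pixel per degree.
- **Other objects:** the grip, caliper and tool case were well away from the arm's path. I did not re-measure their positions at the end.

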